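# Put the sander away and draw the straightedge out of its well

### The arm

A 6-joint arm with a two-finger parallel gripper is mounted at the origin on the work surface. World frame = base frame: x ahead of the robot, y to its left, z up, the work surface at z = 0. Lengths are in m, angles in rad, forces in N, time in s.
With the tool pointing down it reaches from about 0.225 to 0.875 m from the base axis. Payload 3.4 kg.
Tool frame: the origin (TCP) lies at the very end of the fingers, on their centre line; the grasp point (between the pads) lies 19 mm behind it; z points along the fingers, y is the line along which they close (so a half turn about z gives the same grasp; the last joint's range is limited). The gripper opens to 85 mm and grips with 20 to 120 N. Pads are 22 mm wide; open, the fingers measure 114 mm over their backs; the gripper's body (76 mm by 85 mm) begins 54 mm behind the grasp point. The pads swing forward as they close: fully open they stand 13 mm farther back than shut.
Start: joints at [-0.121, 0.276, 1.505, -0, 1.361, -0.121], TCP at [0.575, -0, 0.231] pointing down, gripper open.
Joint ranges: [-2.89, 2.89], [-0.75, 2.08], [0.22, 2.7], [-1.18, 4.32], [0.11, 2.71], [-2.7, 2.7]. Speed limits (rad/s): [2.57, 2.57, 3.14, 3.14, 3.14, 3.14].

### API

Orientations are given as a unit quaternion [w, x, y, z].
In Python, from rig import readout, vision, manip gives the robot as it stands.
- The arm moves only by the shell command python3 -m handwheel 'ROWS' [FORCE]. ROWS is JSON, a list of rows, each a list of 3 entries, a list of its own where there are three numbers: the shift along the tool's x, y, z in mm, then the turn, a rotation vector about the tool's x, y, z in units of 6 degrees (1.0 is 6 degrees), then the closure, from -1 (fully open) to 1 (shut), so that 0 is half open. A call has 1 to 20 rows; each row shifts and turns the commanded pose from where the row before left it, along the tool's axes as they then stand; what a row does not reach is not made up. A row lasts 1/8 s, in which the tool goes at most 62.5 mm and 10.7 degrees, less where a joint would pass 70% of its speed; a pose out of reach is approached as far as the arm can. A call is refused whole if a number of a shift passes 62.5 or a number of a turn 1, either way. A call with a gripper value outside its range is refused whole. The fingers move at their own pace and stop on an object; FORCE is the grip in N (left out, the last holds). Time passes only in rows, so rows that do not move let the fingers close. It gives the time, the measured TCP pose, the force, the opening and the grip force at its end, in the units of the state.
- readout.get_state(): the state, without advancing time (a new reading comes with each control period).
- vision.get_image(name): name is "scene" or "side" or "wrist"; returns the picture (420x560x3 uint8, blue, green, red); there is no depth.
- vision.camera_params(name): a dict with "intrinsics" (3x3 intrinsics, pixels), "rvec" (rotation vector, rad) and "tvec" (3), from world to camera coordinates, as OpenCV has them; the wrist camera has in their place "hand_eye" (4x4, takes a point from camera to tool coordinates, whose origin is the TCP and whose axes are the flange's). Camera axes: x right, y down, z forward; pixel columns grow to the right and rows downward; lengths in m; the calibration is good to about 2 mm. A picture is of the moment at which its call begins: read the wrist's pose just before it. camera_params takes no time and is no camera call.
- manip.sign_off(): hands the job in; it is judged then, once.
The state is a dict: "clock": time; "qpos": joint angles; "qd": joint speeds; "effort": joint torques, N m; "position": TCP position; "ee_rot": TCP orientation; "contact_force": force on the tool from outside, world axes, zero at the start; "moment": the same for the moment, N m; "width": finger opening in m; "gripper_force": force on a finger pad.
Only numpy, scipy, OpenCV 4.12 (cv2) and the standard library are available. Lean on these libraries where they do the work, as an engineer would, in place of code of your own. Each camera call takes 0.05 s, during which the arm holds its last target. There are 200 camera calls.

### The job

Change over from sanding to marking out: first put the sanding block into the open drawer of the wooden bench box and push the drawer fully shut. Then draw the long wooden straightedge out through the open part of its half-covered well, tilting it so that it passes, and finish while holding it still in the gripper with every part of it at least 5 cm above the top of the box and touching nothing else. Leave the cup, the vase and the dish where they stand.

Things in the scene. Friction and masses are not known exactly. Their poses are not given: they have to be found in the camera images.
- chest: Light wooden bench box fixed to the table, 170 mm (its x) by 490 mm (its y) by 75 mm high; origin at the centre of its underside, x away from the robot, y to the left, z up. Left part (y 75 to 245 mm): a drawer, centred at y 156 mm, under a closed top. Right part (y -245 to 75 mm): the half-covered well of the straightedge.
- well_mouth (a point): Centre of the well's open window, level with the box's top (75 mm), at box y -8 mm; axes as the box. Window 150 mm along y, 154 mm along x: cover's edge 75 mm to its -y side, left end wall (rising to 75 mm) 75 mm to its +y side. The well's floor is 8 mm above the table; inside it spans box y -237 to 67 mm, x -77 to 77 mm.
- cover_edge (a point): Middle of the top edge of the fixed cover board where the window begins, 75 mm above the table, at box y -83 mm; axes as the box. The cover is 6 mm thick (underside 69 mm above the table) and closes the well from here to its right end wall, 154 mm towards -y.
- drawer (a joint): How far the drawer is open, m: 0 is shut (front flush with the box), 0.125 fully open. It slides towards the robot (-x of the box), stays where it is left, and takes about 1.5 N to move.
- drawer_front (a point): Centre of the width of the drawer's flat front face, 35 mm above the table; moves with the drawer, axes as the box. The front is 160 mm wide, from 4 to 67 mm above the table, 10 mm thick, with no handle standing out (a dark inlay only).
- drawer_floor (a point): Centre of the drawer's inner floor, 16 mm above the table; moves with the drawer, axes as the box. The inside is 134 mm (x) by 144 mm (y); side walls reach 52 mm above the table. The centre is 77 mm behind the front face; with the drawer open only the part in front of the box is reachable from above.
- straightedge: Straight dark wooden bar, 22 mm wide (its x), 240 mm long (its y), 14 mm thick, about 70 g, with a thin brass line and division marks on top. Origin at the centre of its underside. It starts flat on the well's floor, roughly along the box's y: its left (+y) end lies in the open window, its right half under the cover.
- edge_near (a point): Centre of the straightedge's left (+y) end face, the end in the open window; axes as the bar.
- edge_far (a point): Centre of the straightedge's right (-y) end face, the end under the cover; axes as the bar.
- sander: Sanding block of cork on a grey base, 60 mm long (its x), 35 mm wide (its y), 25 mm high, about 50 g; origin at the centre of its underside. It lies on the table between robot and box, in front of the well.
- cup: Unglazed clay cup, 72 mm across, 75 mm high, right of the box; leave it. Origin at the centre of its underside.
- vase: White porcelain vase, 94 mm across, 185 mm high, left of the box; leave it. Origin at the centre of its underside.
- dish: White porcelain dish, 110 mm across, 18 mm high, left of the box; leave it. Origin at the centre of its underside.
Mind the look-alikes: they are no part of the job. Several things have the shape of the straightedge; the one meant has the colours described above.

How it is judged:
On the way, in this order (a step that is already met when the one before it is completed fails the run):
1. the sanding block lies in the drawer and the drawer is shut (x of sander in the frame of drawer_floor between -0.06 and 0.06 m and y of sander in the frame of drawer_floor between -0.065 and 0.065 m and z of sander in the frame of drawer_floor between -0.008 and 0.02 m and value of joint drawer below 0.006 m), for 0.2 s.
2. the straightedge is tilted in the window: its left end above the box's top, its right end still below it (height (world z) of edge_near above 0.085 m and height (world z) of edge_far below 0.07 m), for 0.05 s.
At the end, for the whole second after the job is handed in: The sanding block lies in the drawer, the drawer is shut (within 6 mm), and the straightedge is held still by the fingers (over 1 N), both its ends at least 40 mm above the box's top (115 mm above the table), touching neither the box nor the cup, vase or dish (all of step 1 and height (world z) of each of edge_near, edge_far above 0.115 m and contact force between straightedge and the fingers above 1 N and contact force between straightedge and chest below 0.1 N and contact force between straightedge and cup below 0.1 N and contact force between straightedge and vase below 0.1 N and contact force between straightedge and dish below 0.1 N and linear speed of straightedge below 0.04 m/s and angular speed of straightedge below 0.3 rad/s); the arm keeps its last pose, push and grip.
It fails at once if the cup is disturbed (moved over 25 mm) (distance of cup from where it was at the start of the episode above 0.025 m).
It fails at once if the vase is disturbed (moved over 25 mm) (distance of vase from where it was at the start of the episode above 0.025 m).
It fails at once if the dish is disturbed (moved over 25 mm) (distance of dish from where it was at the start of the episode above 0.025 m).
It also fails if it takes over 64 s, if anything falls off the work surface, if the arm or the gripper's body presses on something with over 40 N, if the wrist force passes 120 N, or if a joint passes its speed limit or range.

## Working session

There is one attempt and no reset: what is moved stays moved. The work goes in short steps, Python scripts to look and compute and a shell command to move; the robot and the scene stay as the last step left them, time stands still between calls to the robot, and variables do not carry over. Pictures are saved under pics/ and viewed, at most 10 in all, crops included, and the job is handed in when it is done.

```bash
ls; mkdir -p pics
cat > h.py <<'E'
import numpy as np, cv2
from rig import readout, vision, manip
from scipy.spatial.transform import Rotation as R
def st():
    return readout.get_state()
def Rt(s):
    q=s['ee_rot']; return R.from_quat([q[1],q[2],q[3],q[0]]).as_matrix()
def cam(name,s=None):
    p=vision.camera_params(name); K=np.array(p['intrinsics'])
    if 'hand_eye' in p:
        s=s or st(); H=np.array(p['hand_eye']); T=np.eye(4); T[:3,:3]=Rt(s); T[:3,3]=s['position']
        W=np.linalg.inv(T@H); return K,W[:3,:3],W[:3,3]
    return K,cv2.Rodrigues(np.array(p['rvec'],float))[0],np.array(p['tvec'],float).ravel()
def ray(c,uv,z):
    K,r,t=c; o=-r.T@t; d=r.T@np.linalg.solve(K,[uv[0],uv[1],1]); return o+d*(z-o[2])/d[2]
def proj(c,P):
    K,r,t=c; q=K@(r@np.array(P,float)+t); return q[:2]/q[2]
E
python3 - <<'E'
from h import *
s=st(); print(s)
ims=[]
for n in ['scene','side','wrist']:
    i=vision.get_image(n); cv2.imwrite(f'pics/{n}0.png',i); c=cam(n,s); print(n,-c[1].T@c[2],c[1][2]);
E
```

```text
pics
{'clock': 0.0, 'qpos': array([-1.21012314e-01,  2.76613704e-01,  1.50611998e+00,  2.11684261e-05,
        1.36071436e+00, -1.20993356e-01]), 'qd': array([-0.00095544, -0.0027382 , -0.00017355,  0.00200909, -0.00083791,
        0.00124919]), 'effort': array([ 6.20495921e-04, -4.16768074e+01, -2.45808578e+01, -1.52056768e-04,
        1.11346930e-02,  1.69860516e-05]), 'position': array([5.74475429e-01, 5.89235663e-05, 2.30434295e-01]), 'ee_rot': array([-7.36744919e-04,  7.07114747e-01,  7.07098207e-01, -5.63852222e-04]), 'contact_force': array([-0.06520829, -0.60688814,  0.14891614]), 'moment': array([ 0.02493002,  0.04277059, -0.00038097]), 'gripper_force': 0.0, 'width': 0.085097261999851}
scene [ 1.42130515 -0.31106737  0.84661402] [-0.7510368   0.23246586 -0.61798329]
side [-0.27438385  0.77739086  1.07623909] [ 0.50311502 -0.53488757 -0.67880082]
wrist [0.57408811 0.07482541 0.37311945] [-0.00201911 -0.29338451 -0.95599239]
```

View pics/scene0.png

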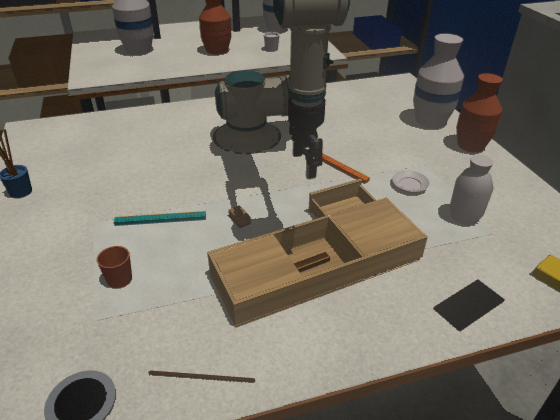

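View pics/side0.png

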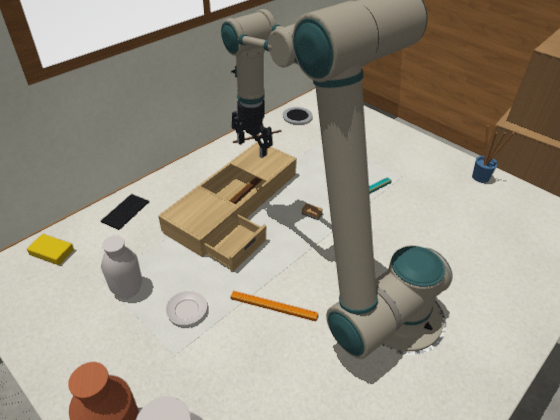

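Scene view: the box lies mid-frame, with its open drawer at (340,200). The sander is at (239,215), the cup at (115,267), the vase at (472,190) and the dish at (410,182). Things that could be taken for the straightedge are the teal bar (160,217), the orange bar (345,166), the brown rod (200,376) and the dark bar in the well (312,262). I choose the one in the well and check it in a crop.

Run:
```python
from h import *
i=cv2.imread('pics/scene0.png'); w=cv2.imread('pics/wrist0.png')
a=cv2.resize(i[170:320,200:435],None,fx=3.4,fy=3.4,interpolation=cv2.INTER_CUBIC)[:,:799]
cv2.imwrite('pics/crop1.png',a)
c=cam('scene')
for n,uv,z in [('sander',(239,215),.012),('boxR near cam',(236,300),.075),('R far',(209,262),.075),('L cam',(425,238),.075),('vase',(466,215),0),('dish',(410,184),.01),('cup',(117,280),0),('bar',(312,262),.022)]:
    print(n,ray(c,uv,z).round(3))
```

```text
sander [ 0.423 -0.122  0.012]
boxR near cam [ 0.763 -0.203  0.075]
R far [ 0.64  -0.237  0.075]
L cam [0.705 0.265 0.075]
vase [0.584 0.477 0.   ]
dish [0.422 0.392 0.01 ]
cup [ 0.561 -0.446  0.   ]
bar [0.655 0.003 0.022]
```

View pics/crop1.png

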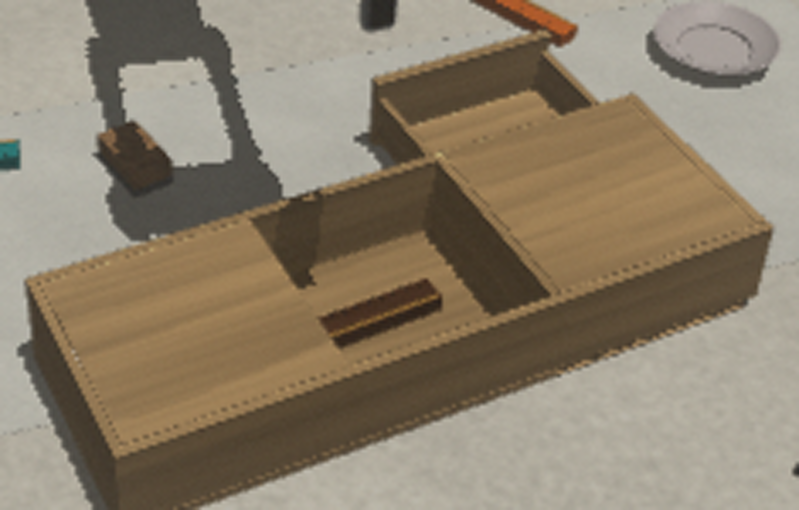

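View pics/wrist0.png

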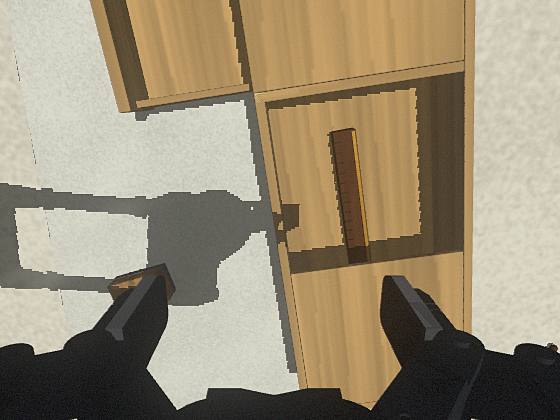

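The crop confirms it: a dark bar with a brass line lies in the window. The wrist view shows its near end at (342,130) and shows it going under the cover at (357,263).

```bash
cat >> h.py <<'E'
def fit2(model,world):
    # model 2d -> world 2d rigid
    m=np.array(model);w=np.array(world);mc,wc=m.mean(0),w.mean(0)
    a=m-mc;b=w-wc; th=np.arctan2((a[:,0]*b[:,1]-a[:,1]*b[:,0]).sum(),(a*b).sum())
    r=np.array([[np.cos(th),-np.sin(th)],[np.sin(th),np.cos(th)]]); t=wc-r@mc
    return th,r,t,(m@r.T+t-w)
E
python3 - <<'E'
from h import *
c=cam('scene'); f=lambda u,v:(200+u/3.4,170+v/3.4)
img=[f(27,283),f(115,460),f(771,229),f(634,96)]
mod=[(-.085,-.245),(.085,-.245),(.085,.245),(-.085,.245)]
W=[ray(c,p,.075)[:2] for p in img]
th,r,t,res=fit2(mod,W); print(th,t,res.round(3).tolist())
s=dict(position=np.array([5.74475429e-01, 5.89235663e-05, 2.30434295e-01]),ee_rot=[-7.36744919e-04,  7.07114747e-01,  7.07098207e-01, -5.63852222e-04])
w=cam('wrist',s)
inv=lambda P:(r.T@(P[:2]-t)).round(4)
for n,p,z in [('cov l',(291,272),.075),('cov r',(464,251),.075),('wallL',(267,101),.075),('wallR',(468,72),.075),('bar near l',(331,132),.022),('bar near r',(355,128),.022),('bar far l',(349,263),.022),('bar far r',(368,261),.022),('boxedgecorner',(252,94),.075),('drawerfront out corner',(124,111),.067),('drawer front2',(93,0),.067)]:
    P=ray(w,p,z); print(n,P.round(4),inv(P))
for n,p in [('sand',(110,283)),('sand',(163,263)),('sand',(172,292))]: print(n,ray(w,p,.025).round(4))
for n,p,z in [('s',f(100,145),.025),('s',f(130,122),.025),('s',f(172,160),.025),('s',f(140,178),.025),('df',f(373,80),.067),('df',f(548,34),.067)]: print(n,ray(c,p,z).round(4),inv(ray(c,p,z)))
E
```

```text
0.14711503398978457 [0.65758096 0.01839465] [[-0.002, -0.002], [0.002, -0.001], [0.002, 0.003], [-0.002, 0.001]]
cov l [ 0.589  -0.0736  0.075 ] [-0.0813 -0.081 ]
cov r [ 0.7413 -0.0532  0.075 ] [ 0.0723 -0.0831]
wallL [0.5684 0.0735 0.075 ] [-0.0802  0.0676]
wallR [0.7219 0.0946 0.075 ] [0.0748 0.0659]
bar near l [0.6275 0.0453 0.022 ] [-0.0258  0.031 ]
bar near r [0.6498 0.049  0.022 ] [-0.0032  0.0314]
bar far l [ 0.6525 -0.0896  0.022 ] [-0.0209 -0.1061]
bar far r [ 0.6722 -0.0873  0.022 ] [-0.001  -0.1067]
boxedgecorner [0.5568 0.0788 0.075 ] [-0.0909  0.0745]
drawerfront out corner [0.4525 0.0659 0.067 ] [-0.1959  0.077 ]
drawer front2 [0.4391 0.1456 0.067 ] [-0.1975  0.1579]
sand [ 0.3997 -0.1114  0.025 ]
sand [ 0.458  -0.0882  0.025 ]
sand [ 0.4646 -0.1221  0.025 ]
s [ 0.4219 -0.147   0.025 ] [-0.2574 -0.129 ]
s [ 0.4002 -0.118   0.025 ] [-0.2746 -0.0972]
s [ 0.4555 -0.0974  0.025 ] [-0.2169 -0.0849]
s [ 0.4695 -0.126   0.025 ] [-0.2072 -0.1153]
df [0.4542 0.0661 0.067 ] [-0.1942  0.077 ]
df [0.4355 0.2234 0.067 ] [-0.1896  0.2353]
```

```bash
python3 -m handwheel '[[[-30,-35,18],[0,0,0],-1],[[-30,-35,18],[0,0,0],-1],[[-30,-35,18],[0,0,0],-1],[[-29,-34,17],[0,0,0],-1],[[0,0,0],[0,0,0.95],-1],[[0,0,0],[0,0,0.95],-1],[[0,0,0],[0,0,0.95],-1],[[0,0,0],[0,0,0.95],-1],[[0,0,0],[0,0,0.95],-1],[[0,0,0],[0,0,0.95],-1],[[0,0,0],[0,0,0.95],-1],[[0,0,0],[0,0,0.95],-1],[[0,0,0],[0,0,0.95],-1],[[0,0,0],[0,0,0.95],-1],[[0,0,0],[0,0,0.95],-1],[[0,0,0],[0,0,0.95],-1],[[0,0,0],[0,0,0],-1]]'
python3 - <<'E'
from h import *
s=st(); i=vision.get_image('wrist'); cv2.imwrite('pics/w1.png',i); print(s['position'],Rt(s).round(3))
E
```

```text
clock: 2.28
position: [0.4358, -0.1189, 0.1601]
ee_rot: [-0.0, 0.982, 0.188, -0.0]
contact_force: [0.5, 0.1, 0.5]
width: 0.0857
gripper_force: 0.0
[ 0.43582815 -0.11893368  0.16014807] [[ 0.929  0.369 -0.   ]
 [ 0.369 -0.929  0.   ]
 [-0.    -0.    -1.   ]]
```

View pics/w1.png

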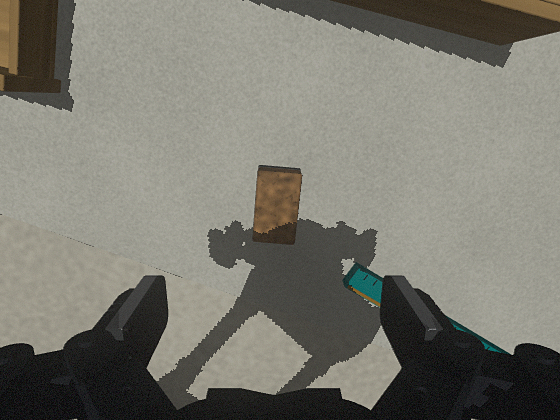

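The sander's cork top is at corners (258,172), (301,175), (296,244) and (253,242). The end of the teal bar is at (350,280), to the right.

Run:
```python
from h import *
s=st(); w=cam('wrist',s); T=Rt(s)
P=[ray(w,p,.025) for p in [(258,172),(301,175),(296,244),(253,242)]]
print(np.round(P,4)); c=np.mean(P,0); tl=lambda p:(T.T@(p-s['position'])*1000).round(1)
print(c,tl(c),[tl(p).tolist() for p in P],'teal',tl(ray(w,(346,285),.014)),tl(ray(w,(358,265),.014)))
# placing target
th=.147; r=np.array([[np.cos(th),-np.sin(th)],[np.sin(th),np.cos(th)]]); t=np.array([.6535,.0178])
for b in [(-.135,.156),(-.235,.156),(-.19,.156),(-.008,0)]: print(b,r@b+t)
```

```text
[[ 0.4506 -0.1     0.025 ]
 [ 0.4607 -0.1317  0.025 ]
 [ 0.4064 -0.1501  0.025 ]
 [ 0.3951 -0.1168  0.025 ]]
[ 0.42818244 -0.12465707  0.025     ] [ -9.3   2.4 135.2] [[20.7, -12.2, 135.2], [18.3, 21.0, 135.2], [-38.9, 18.1, 135.2], [-37.1, -17.0, 135.2]] teal [-82.3  63.5 146.2] [-63.   72.8 146.2]
(-0.135, 0.156) [0.49710648 0.15234393]
(-0.235, 0.156) [0.39818499 0.13769681]
(-0.19, 0.156) [0.44269966 0.14428801]
(-0.008, 0) [0.64558628 0.01662823]
```

```bash
python3 -m handwheel '[[[-9,2,20],[0,0,0.65],-0.4],[[0,0,45],[0,0,0],-0.4],[[0,0,45],[0,0,0],-0.4],[[0,0,30],[0,0,0],-0.4],[[0,0,13],[0,0,0],-0.4],[[0,0,0],[0,0,0],-0.4],[[0,0,0],[0,0,0],1],[[0,0,0],[0,0,0],1],[[0,0,0],[0,0,0],1],[[0,0,0],[0,0,0],1],[[0,0,0],[0,0,0],1]]' 40
python3 -m handwheel '[[[0,0,-50],[0,0,0],1],[[0,0,-55],[0,0,0],1],[[0,0,0],[0,0,0],1],[[0,0,0],[0,0,0],1]]'
```

```text
clock: 3.7
position: [0.4296, -0.1247, 0.0086]
ee_rot: [0.001, 0.988, 0.154, 0.001]
contact_force: [-0.3, -0.0, 6.5]
width: 0.0341
gripper_force: 41.3
clock: 4.2
position: [0.4279, -0.1239, 0.1123]
ee_rot: [0.0, 0.988, 0.154, 0.0]
contact_force: [-0.4, 0.3, -0.5]
width: 0.0342
gripper_force: 40.6
```

```bash
python3 -m handwheel '[[[0,0,0],[0,0,0.78],1],[[0,0,0],[0,0,0.77],1],[[21,-52,0],[0,0,0],1],[[21,-53,0],[0,0,0],1],[[22,-52,0],[0,0,0],1],[[21,-53,0],[0,0,0],1],[[22,-53,0],[0,0,0],1],[[0,0,0],[0,0,0],1],[[0,0,0],[0,0,0],1]]'
python3 - <<'E'
from h import *
s=st(); i=vision.get_image('wrist'); cv2.imwrite('pics/w2.png',i); print(s['position'],Rt(s).round(3))
E
```

```text
clock: 5.32
position: [0.4942, 0.1512, 0.1106]
ee_rot: [0.001, 0.997, 0.074, -0.002]
contact_force: [-0.0, -0.5, -0.5]
width: 0.0338
gripper_force: 40.5
[0.49423152 0.15121505 0.11059121] [[ 0.989  0.147 -0.004]
 [ 0.147 -0.989 -0.001]
 [-0.004  0.001 -1.   ]]
```

View pics/w2.png

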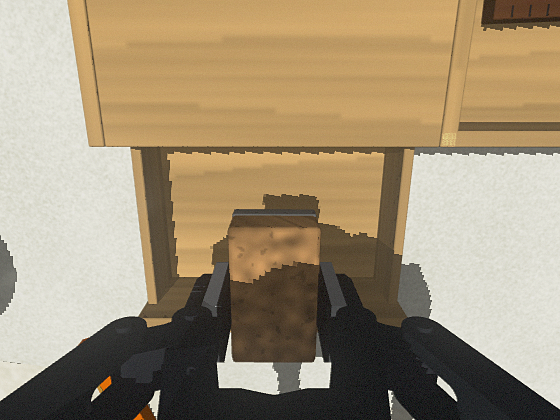

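The sander is held level over the drawer. The box's front edge is at row 147, the drawer's side walls are at columns 150 and 395, and the drawer front's top edge is at about row 318.

Run:
```python
from h import *
s=st(); w=cam('wrist',s); T=Rt(s); tl=lambda p,z:(T.T@(ray(w,p,z)-s['position'])*1000).round(1)
for n,p,z in [('boxfront L',(104,147),.075),('boxfront R',(413,147),.075),('front top outer',(145,318),.067),('front top inner L',(152,304),.067),('innerR',(398,304),.067),('floor frontL',(177,276),.016),('floor frontR',(374,277),.016),('sander far',(231,228),.1275),('sander far',(319,228),.1275),('s near',(233,361),.1275),('s near',(316,361),.1275)]: print(n,tl(p,z))
```

```text
boxfront L [ 52.2 -82.2  35.7]
boxfront R [52.  67.5 35.8]
front top outer [-48.4 -75.6  44. ]
front top inner L [-39.1 -70.6  44. ]
innerR [-39.3  72.   44.1]
floor frontL [-47.3 -69.6  95. ]
floor frontR [-48.3  72.2  95.1]
sander far [ 29.2 -15.7 -16.7]
sander far [ 29.2  16.5 -16.7]
s near [-29.1 -16.9 -16.5]
s near [-29.2  17.4 -16.5]
```

```bash
python3 -m handwheel '[[[5,0,30],[0,0,0],1],[[0,0,35],[0,0,0],1],[[0,0,17],[0,0,0],1],[[0,0,3],[0,0,0],1],[[0,0,0],[0,0,0],1],[[0,0,0],[0,0,0],-0.3],[[0,0,0],[0,0,0],-0.3],[[0,0,0],[0,0,0],-0.3],[[0,0,-40],[0,0,0],-0.3],[[0,0,-50],[0,0,0],-0.3],[[0,0,0],[0,0,0],-0.3],[[0,0,0],[0,0,0],-0.3]]'
python3 - <<'E'
from h import *
s=st(); i=vision.get_image('wrist'); cv2.imwrite('pics/w3.png',i); print(s['position'],Rt(s).round(3))
E
```

```text
clock: 6.88
position: [0.5003, 0.1524, 0.1172]
ee_rot: [0.0, 0.997, 0.073, -0.0]
contact_force: [-1.2, 0.5, 0.2]
width: 0.0561
gripper_force: 0.0
[0.50028565 0.15236957 0.11716873] [[ 0.989  0.146 -0.   ]
 [ 0.146 -0.989 -0.   ]
 [-0.     0.    -1.   ]]
```

View pics/w3.png

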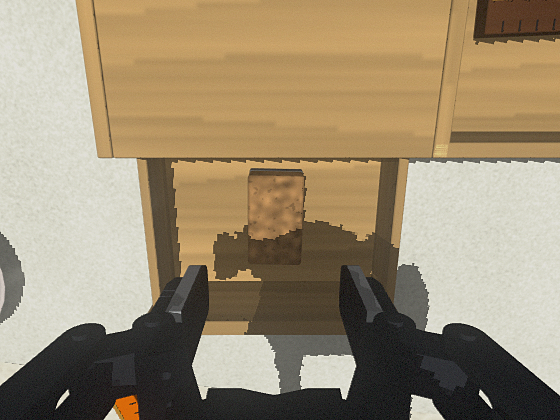

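The sander lies flat in the drawer at (275,217), clear of the front wall. Before pushing I check where the orange bar lies.

Run:
```python
from h import *
s=st(); T=Rt(s); tl=lambda P:(T.T@(P-s['position'])*1000).round(1)
c=cam('scene')
for p in [(318,153),(368,179)]: print(tl(ray(c,p,.007)))
w=cam('wrist',s)
print('orange',tl(ray(w,(115,400),.014)),tl(ray(w,(136,400),.014)),'front',tl(ray(w,(150,334),.067)),tl(ray(w,(395,334),.067)))
```

```text
[-307.2  -86.5  110. ]
[-117.8 -152.9  109.7]
orange [-165.5 -132.5  102.7] [-165.6 -115.   102.7] front [-63.3 -75.9  49.5] [-63.5  74.3  49.6]
```

```bash
python3 -m handwheel '[[[-48,0,0],[0,0,0],1],[[-47,0,0],[0,0,0],1],[[0,0,40],[0,0,0],1],[[0,0,45],[0,0,0],1],[[0,0,0],[0,0,0],1],[[15,0,0],[0,0,0],1],[[15,0,0],[0,0,0],1],[[15,0,0],[0,0,0],1],[[12,0,0],[0,0,0],1],[[12,0,0],[0,0,0],1],[[12,0,0],[0,0,0],1],[[12,0,0],[0,0,0],1],[[12,0,0],[0,0,0],1],[[10,0,0],[0,0,0],1],[[0,0,0],[0,0,0],1]]'
```

```text
clock: 8.8
position: [0.5224, 0.1555, 0.0323]
ee_rot: [-0.0, 0.997, 0.073, 0.001]
contact_force: [0.8, -0.1, -0.6]
width: -0.0002
gripper_force: 0.0
```

```bash
python3 -m handwheel '[[[4,0,0],[0,0,0],1],[[4,0,0],[0,0,0],1],[[4,0,0],[0,0,0],1],[[3,0,0],[0,0,0],1],[[0,0,0],[0,0,0],1]]'
python3 - <<'E'
from h import *
s=st(); T=Rt(s); w=cam('wrist',s); i=vision.get_image('scene'); cv2.imwrite('pics/s2.png',cv2.resize(i[150:300,250:450],None,fx=3,fy=3)); print(s['contact_force'])
E
```

```text
clock: 9.43
position: [0.533, 0.1571, 0.0319]
ee_rot: [0.0, 0.997, 0.073, -0.003]
contact_force: [-6.3, -1.4, 1.5]
width: 0.0003
gripper_force: 0.0
[-6.3455026  -1.44984813  1.54053109]
```

View pics/s2.png

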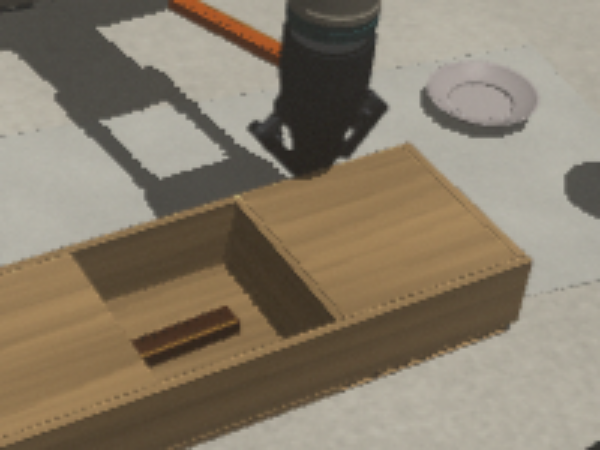

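The force rose to 6 N and the front lagged, so the drawer has reached its stop, and the picture shows it closed. I press a little more, back off and go over to the well.

```bash
python3 -m handwheel '[[[3,0,0],[0,0,0],1],[[0,0,0],[0,0,0],1],[[-35,0,0],[0,0,0],1],[[0,0,-50],[0,0,0],1],[[0,0,-50],[0,0,0],1],[[0,0,-30],[0,0,0],1],[[40,51,0],[0,0,0],-0.3],[[40,52,0],[0,0,0],-0.3],[[40,52,0],[0,0,0],-0.3]]'
python3 -m handwheel '[[[0,0,0],[0,0,-0.95],-0.3],[[0,0,0],[0,0,-0.95],-0.3],[[0,0,0],[0,0,-0.95],-0.3],[[0,0,0],[0,0,-0.95],-0.3],[[0,0,0],[0,0,-0.95],-0.3],[[0,0,0],[0,0,-0.95],-0.3],[[0,0,0],[0,0,-0.95],-0.3],[[0,0,0],[0,0,-0.95],-0.3],[[0,0,0],[0,0,-0.95],-0.3],[[0,0,0],[0,0,-0.95],-0.3],[[0,0,0],[0,0,-0.95],-0.3],[[0,0,0],[0,0,-0.95],-0.3],[[0,0,0],[0,0,-0.95],-0.3],[[0,0,0],[0,0,-0.95],-0.3],[[0,0,0],[0,0,-0.95],-0.3],[[0,0,0],[0,0,-0.95],-0.3],[[0,0,0],[0,0,0],-0.3],[[0,0,0],[0,0,0],-0.3]]'
python3 - <<'E'
from h import *
s=st(); i=vision.get_image('wrist'); cv2.imwrite('pics/w4.png',i); print(s['position'],Rt(s).round(3))
E
```

```text
clock: 10.6
position: [0.6413, 0.0217, 0.1631]
ee_rot: [0.0, 0.997, 0.073, 0.002]
contact_force: [1.4, 0.7, 0.4]
width: 0.0544
gripper_force: 0.0
clock: 12.85
position: [0.6394, 0.0229, 0.1624]
ee_rot: [0.0, 0.646, 0.763, 0.0]
contact_force: [0.3, 0.2, 0.6]
width: 0.0556
gripper_force: 0.0
[0.63937919 0.02287641 0.16242525] [[-0.165  0.986  0.001]
 [ 0.986  0.165 -0.   ]
 [-0.     0.001 -1.   ]]
```

View pics/w4.png

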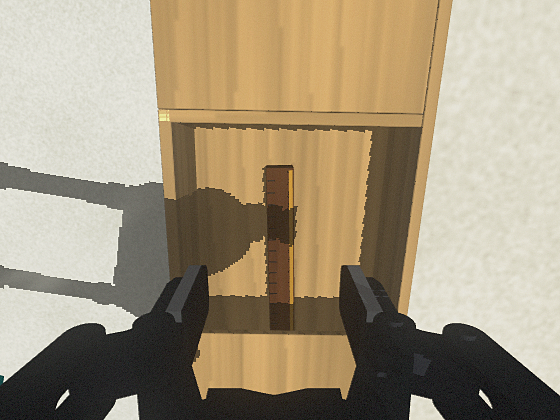

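The bar's near end runs from (266,166) to (293,168) and it goes under the cover at row 331. It stands upright in the image, in line with the gripper.

Run:
```python
from h import *
s=st(); w=cam('wrist',s); T=Rt(s); tl=lambda p,z:(T.T@(ray(w,p,z)-s['position'])*1000).round(1)
for n,p,z in [('nearL',(265,168),.022),('nearR',(294,168),.022),('farL',(270,330),.022),('farR',(294,330),.022),('coverL',(203,333),.075),('wallL',(171,124),.075),('wallR',(423,127),.075)]: print(n,tl(p,z))
```

```text
nearL [ 23.5  -7.4 140.4]
nearR [ 23.5  15.2 140.4]
farL [-123.6   -4.1  140.4]
farR [-123.7   17.5  140.4]
coverL [-89.  -52.6  87.4]
wallL [ 60.4 -63.6  87.3]
wallR [58.5 91.2 87.4]
```

```bash
python3 -m handwheel '[[[-5,4,20],[0,0,-0.18],-0.3],[[0,0,45],[0,0,0],-0.3],[[0,0,45],[0,0,0],-0.3],[[0,0,28],[0,0,0],-0.3],[[0,0,12],[0,0,0],-0.3],[[0,0,0],[0,0,0],-0.3],[[0,0,0],[0,0,0],1],[[0,0,0],[0,0,0],1],[[0,0,0],[0,0,0],1],[[0,0,0],[0,0,0],1],[[0,0,0],[0,0,0],1]]' 80
python3 -c "
from h import *
s=st();print(s['position'],Rt(s).round(3),s['contact_force'],s['moment'])"
```

```text
clock: 14.28
position: [0.6449, 0.0186, 0.0143]
ee_rot: [0.001, 0.638, 0.77, 0.001]
contact_force: [-0.5, 0.7, 6.3]
width: 0.0193
gripper_force: 79.0
[0.64492756 0.01857352 0.01425666] [[-0.185  0.983  0.003]
 [ 0.983  0.185 -0.   ]
 [-0.001  0.003 -1.   ]] [-0.54233551  0.74654861  6.317194  ] [-0.01074341  0.15064733  0.06173054]
```

```bash
python3 -m handwheel '[[[0,0,-4],[0,0,0],1],[[2,0,-10],[0,0.5,0],1],[[2,0,-11],[0,0.5,0],1],[[2,0,-11],[0,0.5,0],1],[[2,0,-11],[0,0.5,0],1],[[0,0,0],[0,0,0],1],[[0,0,0],[0,0,0],1]]' 100
python3 - <<'E'
from h import *
s=st(); print(s['position'],Rt(s).round(3),s['contact_force'],s['moment'])
i=vision.get_image('scene'); cv2.imwrite('pics/s3.png',i); c=cam('scene')
h=cv2.cvtColor(i,cv2.COLOR_BGR2HSV); m=((h[...,2]<95)&(h[...,1]>110)&(h[...,0]<20)).astype('u1'); m[:215]=0;m[320:]=0;m[:,:250]=0;m[:,430:]=0
n,l,a,b=cv2.connectedComponentsWithStats(m); print([x.tolist() for x in a[1:] if x[4]>30])
T=Rt(s); 
for L in (28.5,-211.5):
  P=s['position']+T@np.array([L/1000,0,-.001]); print(P.round(3),proj(c,P).round(0))
E
```

```text
clock: 15.15
position: [0.6424, 0.0232, 0.0594]
ee_rot: [-0.081, 0.635, 0.766, 0.066]
contact_force: [0.2, -0.2, -1.3]
width: 0.0184
gripper_force: 98.0
[0.64244045 0.02318515 0.05935431] [[-0.181  0.983 -0.039]
 [ 0.961  0.185  0.204]
 [ 0.208 -0.001 -0.978]] [ 0.17446376 -0.20676572 -1.3063356 ] [-0.08897682 -0.01995826 -0.03689877]
[[289, 247, 29, 16, 97]]
[0.637 0.05  0.066] [329. 240.]
[ 0.681 -0.18   0.016] [239. 288.]
```

Run:
```python
from h import *
i=vision.get_image('wrist'); cv2.imwrite('pics/w5.png',i)
p=vision.camera_params('wrist'); K=np.array(p['intrinsics']); H=np.array(p['hand_eye'])
h=cv2.cvtColor(i,cv2.COLOR_BGR2HSV)
m=((h[...,2]<110)&(h[...,1]>100)&(h[...,0]<14)).astype('u1'); m=cv2.morphologyEx(m,cv2.MORPH_OPEN,np.ones((3,3)))
n,l,a,b=cv2.connectedComponentsWithStats(m); print([x.tolist() for x in a[1:] if x[4]>100])
def pr(P):
    q=K@(np.linalg.inv(H)@np.r_[np.array(P)/1000,1])[:3]; return (q[:2]/q[2]).round(0)
for P in [(28.5,-11,-7.7),(28.5,11,-7.7),(11,-11,-7.7),(28.5,0,6.3)]: print(P,pr(P))
for v in range(150,330,8): print(v,''.join('#' if m[v,u] else '.' for u in range(180,380,4)))
```

```text
[[251, 254, 40, 44, 772]]
(28.5, -11, -7.7) [247. 224.]
(28.5, 11, -7.7) [304. 224.]
(11, -11, -7.7) [248. 265.]
(28.5, 0, 6.3) [275. 213.]
150 ..................................................
158 ..................................................
166 ..................................................
174 ..................................................
182 ..................................................
190 ..................................................
198 ..................................................
206 ..................................................
214 ..................................................
222 ..................................................
230 ...................#.#.....#......................
238 ...................#....#..#......................
246 .....................#............................
254 .................##...#...#.......................
262 .................##.#...####......................
270 ......................######......................
278 ..................###.####........................
286 ..................#.#####.........................
294 ...................#.###..........................
302 ..................##..............................
310 ..................................................
318 ..................................................
326 ..................................................
```

```bash
python3 -m handwheel '[[[3,0,-11],[0,0.5,0],1],[[3,0,-11],[0,0.5,0],1],[[0,0,0],[0,0,0],1],[[10,0,0],[0,0,0],1],[[15,0,0],[0,0,0],1],[[15,0,0],[0,0,0],1],[[0,0,0],[0,0,0],1],[[0,0,0],[0,0,0],1]]'
cat > chk.py <<'E'
from h import *
s=st(); T=Rt(s); c=cam('scene'); print(s['position'],T.round(3).tolist(),s['contact_force'].round(2),s['width'])
t=np.array([.6535,.0178,0]); B=R.from_rotvec([0,0,.147]).as_matrix()
for L in (28.5,-211.5):
  P=s['position']+T@np.array([L/1000,0,-.001]); print('world',P.round(3),'box',(B.T@(P-t)).round(3),'px',proj(c,P).round(0))
E
python3 chk.py
```

```text
clock: 16.25
position: [0.6357, 0.0614, 0.095]
ee_rot: [-0.12, 0.63, 0.761, 0.1]
contact_force: [0.1, 0.5, 0.2]
width: 0.0188
gripper_force: 98.1
[0.63570703 0.06136518 0.09496981] [[-0.177, 0.983, -0.057], [0.935, 0.186, 0.303], [0.308, 0.0, -0.951]] [0.11 0.46 0.25] 0.018799055412776225
world [0.631 0.088 0.105] box [-0.012  0.072  0.105] px [344. 223.]
world [ 0.673 -0.137  0.031] box [-0.003 -0.156  0.031] px [257. 277.]
```

Run:
```python
from h import *
i=vision.get_image('scene'); cv2.imwrite('pics/s4.png',i)
h=cv2.cvtColor(i,cv2.COLOR_BGR2HSV); m=(h[...,2]<75)&(h[...,1]>90)
for v in range(205,272,3): print(v,''.join('#' if m[v,u] else '.' for u in range(270,380,2)))
```

```text
205 .......................................................
208 .......................................................
211 .......................................................
214 .......................................................
217 .......................................................
220 .......................................................
223 .....................#.................................
226 ............#.##..####................#................
229 .......###...#########.....###.........................
232 ....#.#..#.#######.###...#..#.#.....#..................
235 ##..##########.###.##.#..#.#####.####..................
238 #########.####.#####..#.#.####.#######.................
241 ####.#############...####.##.###########...............
244 ######.#########....#####.....###########..............
247 ##################..######....############.............
250 ........########..##########################...........
253 .........####..################...###########..........
256 ..........#..######.##########.....###########.........
259 ...........##################.......######.............
262 ............############.#.##..........................
265 .............#####....#######..........................
268 .......................####............................
271 .......................................................
```

Run:
```python
from h import *
i=vision.get_image('wrist'); cv2.imwrite('pics/w6.png',i); o=cv2.imread('pics/w5.png')
g=lambda x:cv2.cvtColor(x,cv2.COLOR_BGR2HSV)
for v in range(212,300,6):
    print(v,[tuple(g(x)[v,u]) and ','.join(map(str,g(x)[v,u])) for x in (o,i) for u in (235,262,280,296,312)])
```

```text
212 ['18,121,217', '17,121,175', '18,122,172', '18,116,171', '16,116,193', '19,118,192', '17,122,142', '15,104,81', '18,124,130', '17,116,174']
218 ['20,114,94', '14,141,78', '15,134,78', '16,129,79', '17,117,196', '18,122,184', '11,123,81', '15,133,73', '21,168,73', '18,121,181']
224 ['19,112,107', '12,128,106', '12,142,104', '14,141,103', '19,120,189', '19,121,190', '12,151,91', '14,134,99', '14,135,96', '19,127,187']
230 ['18,112,112', '14,146,105', '14,158,103', '19,184,202', '17,126,193', '19,108,99', '12,140,93', '11,126,91', '19,175,184', '18,95,78']
236 ['19,117,98', '12,141,98', '12,143,102', '20,178,201', '18,123,190', '17,111,99', '12,139,90', '10,133,94', '19,177,182', '17,118,95']
242 ['16,115,106', '13,138,98', '12,140,106', '20,180,200', '17,116,198', '19,109,98', '12,152,82', '11,133,92', '18,174,183', '18,123,185']
248 ['18,118,112', '12,156,106', '13,155,97', '20,179,201', '19,117,194', '17,112,98', '13,159,90', '13,126,91', '19,176,180', '19,119,186']
254 ['17,114,105', '14,144,99', '13,148,102', '19,176,203', '19,122,196', '18,114,92', '13,151,88', '13,136,92', '1
[... 260 characters left out ...]
8', '13,130,92', '19,181,196', '120,3,99']
272 ['15,5,102', '12,138,96', '11,142,97', '19,135,83', '25,15,104', '45,5,103', '12,153,80', '11,145,88', '18,141,76', '20,7,105']
278 ['0,2,106', '13,156,95', '13,143,96', '19,145,86', '30,17,107', '15,15,102', '14,135,83', '13,136,88', '17,139,79', '30,5,105']
284 ['20,7,104', '11,136,94', '11,134,99', '18,151,83', '21,17,105', '36,12,105', '12,132,83', '13,140,84', '18,154,81', '0,7,103']
290 ['20,7,103', '16,112,57', '12,150,51', '18,160,67', '170,7,106', '105,5,107', '6,74,55', '11,127,90', '17,130,61', '30,10,103']
296 ['150,2,104', '11,133,92', '20,135,49', '9,80,51', '15,9,108', '90,3,101', '8,112,82', '10,142,86', '20,125,49', '165,5,104']
```

```bash
python3 -m handwheel '[[[18,0,0],[0,0,0],1],[[18,0,0],[0,0,0],1],[[18,0,0],[0,0,0],1],[[18,0,0],[0,0,0],1],[[18,0,0],[0,0,0],1],[[18,0,0],[0,0,0],1],[[0,0,0],[0,0,0],1],[[6,0,-18],[0,0,0],1],[[8,0,-24],[0,0,0],1],[[8,0,-24],[0,0,0],1],[[8,0,-24],[0,0,0],1],[[5,0,-15],[0,0,0],1],[[0,0,0],[0,0,0],1],[[0,0,0],[0,0,0],1],[[0,0,0],[0,0,0],1],[[0,0,0],[0,0,0],1]]'
python3 chk.py; python3 -c "
from h import *
cv2.imwrite('pics/s5.png',vision.get_image('scene'))"
```

```text
clock: 18.35
position: [0.6162, 0.1629, 0.2381]
ee_rot: [-0.121, 0.63, 0.76, 0.099]
contact_force: [0.5, -0.1, -0.4]
width: 0.0185
gripper_force: 98.1
[0.61621793 0.16291051 0.23809843] [[-0.176, 0.983, -0.059], [0.935, 0.185, 0.304], [0.309, -0.001, -0.951]] [ 0.54 -0.07 -0.36] 0.01847053897530478
world [0.611 0.189 0.248] box [-0.017  0.176  0.248] px [388. 160.]
world [ 0.653 -0.035  0.174] box [-0.008 -0.052  0.174] px [298. 215.]
```

View pics/s5.png

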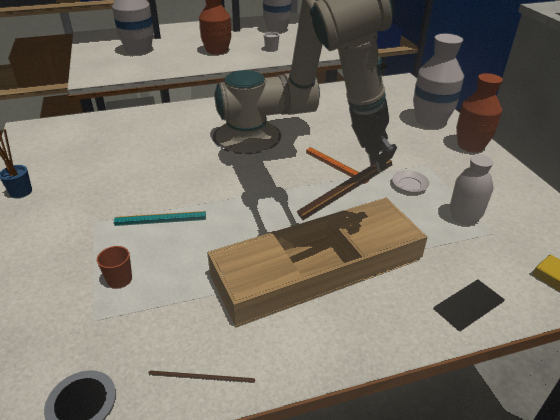

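The bar is held clear above the box, its ends at about (300,215) and (392,160), which matches the prediction. The drawer is shut, and the cup, vase and dish have not moved.

```bash
python3 -c "
from rig import manip
print(manip.sign_off())"
```

```text
the job is handed in; nothing more can be done
None
```

I handed the job in with the sanding block in the drawer and the drawer pushed to its stop; the straightedge is held still with its lower end about 10 cm above the box, and the cup, vase and dish stand where they were (the sign-off returned no verdict).

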